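# Weigh a plaster half-mould on the beam balance

## Task

Weigh the white plaster half-mould to see how dry it is: set it down gently and flat on the balance pan and let go. Then slide the red counterpoise along the beam until, left to itself, the beam rests level with its pointer inside the green band. Do not shift the terracotta mould or the other things on the bench.

Things in the scene. Friction and masses are not known exactly. Their poses are not given: they have to be found in the camera images.
- mould: White plaster half-mould, a block 100 (its x) x 80 (its y) x 45 mm high with a wooden carrying handle on top. Its weight is not known beforehand: 0.46 to 0.80 kg. Origin at the centre of its underside, z up. It starts flat on the bench, at one of two places (the other holds the terracotta mould).
- mould_grip (a point): Centre of the handle of the white mould, 82 mm above its underside. The handle is a level bar along the mould's x, 84 mm long, 16 mm wide (across, the mould's y) and 16 mm high, on two 12 mm posts 32 mm either side of the centre; 29 mm of free height lies under the bar.
- balance: Beam balance fixed to the bench. Origin on the bench under the pivot; the beam lies along its y: pan on +y, counterpoise on -y; x is level, across the beam. Pivot 85 mm up, between grey cheeks (52 mm across, tops 101 mm up). Steel beam 24 wide, 20 mm high, from y = +160 to -280 mm. White index card at x = -22, y = -305 to -365 mm, 125 mm high, 6 thick, with a green band at pivot height.
- beam (a joint): Beam tilt, rad: 0 level, positive pan up; stops at -0.1 and +0.1; level means within 0.025. Damped; settles in about 1 s when untouched. Between the stops it grows by about 0.0053 per mm that the counterpoise moves outward; over about 18 mm from balance it rests on a stop. Pushing on the counterpoise disturbs it: it is true only with the robot clear.
- pointer_tip (a point): Tip of the red pointer at the counterpoise end of the beam, 332 mm from the pivot, before the card's green band (16 mm high). Level: 85 mm above the bench; good within about 8 mm of that.
- pan: Aluminium weighing pan, 160 (x) x 140 mm (y) with a rim standing 5 mm above its floor. It stays level while the beam tilts, rising and sinking by up to 12 mm, and gives way downward under a load. Origin on its hinge, 120 mm to +y of the pivot. Where on the pan the load stands does not change the reading.
- pan_floor (a point): Centre of the pan's floor, 110 mm above the bench when the beam is level, axes as the balance's. An empty balance has the pan up or near level; with the mould on and the counterpoise near the pivot the pan sits on its lower stop, 98 mm above the bench.
- poise (a joint): Place of the red counterpoise along the beam, m: 0 at its inner end (centre 70 mm from the pivot), growing outward, away from the pan, to 0.17. It slides with a friction of about 1.2 N and stays where left. It starts at 0 to 0.04; balance lies somewhere between about 0.07 and 0.15 depending on the mould's weight.
- poise_top (a point): Centre of the top face of the red counterpoise, an upright block 60 mm wide (across the beam), 50 mm long (along the beam) and 115 mm high; its top is 80 mm above the beam's centre line, its foot 35 mm below. Its inner face (towards the pan) and outer face stand 25 mm either side of the centre and can be pushed above the beam.
- clay_mould: Terracotta half-mould of the same shape and size as the white one; to be left alone. Origin at the centre of its underside.
- tub: Empty white tub, 100 mm across, 100 mm high, on the bench; origin under its centre.
- jar: Amber pigment jar, 64 mm across, 80 mm high; origin under its centre.
- spray: Red spray can with white cap, 60 mm across, 190 mm high; origin under its centre.
- tape: Yellow roll, 100 mm across, 30 mm high, lying flat; origin under its centre.
- brush: Brush lying on the bench on the robot's side of the balance; origin under its middle.
- spatula: Spatula lying on the bench; origin under its middle.
Mind the look-alikes: they are no part of the job. What is shaped like the mould but black, purple or turquoise is not meant.

How it is judged:
On the way, in this order (a step that is already met when the one before it is completed fails the run):
1. the white mould stands on the pan, let go (z of mould in the frame of pan_floor between -0.005 and 0.006 m and x of mould in the frame of pan_floor between -0.06 and 0.06 m and y of mould in the frame of pan_floor between -0.06 and 0.06 m and angle between mould's own z axis and vertical below 0.08 rad and contact force between mould and pan above 2 N and contact force between mould and the fingers below 0.1 N), for 0.2 s.
2. the beam rests level with the mould on the pan and the robot clear of the balance (all of step 1 and value of joint beam between -0.025 and 0.025 rad and contact force between balance and the arm below 0.1 N and contact force between balance and the fingers below 0.1 N), for 0.4 s.
At the end, for the whole second after the job is handed in: The white mould stands flat on the pan, let go, and the beam is at rest within 0.025 rad of level (pointer in the green band), with the robot touching neither (all of step 2 and velocity of joint beam between -0.05 and 0.05 rad/s and linear speed of mould below 0.02 m/s).
It fails at once if the mould is banged onto the pan (over 40 N) (contact force between mould and pan above 40 N).
It fails at once if the terracotta mould is shifted by more than 20 mm (distance of clay_mould from where it was at the start of the episode above 0.02 m).
It fails at once if one of the other things on the bench is shifted by more than 30 mm (distance of any of tub, jar, spray, tape, brush, spatula from where it was at the start of the episode above 0.03 m).
It also fails if it takes over 72 s, if anything falls off the work surface, if the arm or the gripper's body presses on something with over 40 N, if the wrist force passes 120 N, or if a joint passes its speed limit or range.

## Robot

A 7-joint arm with a two-finger parallel gripper is mounted at the origin on the work surface. World frame = base frame: x ahead of the robot, y to its left, z up, the work surface at z = 0. Lengths are in m, angles in rad, forces in N, time in s.
With the tool pointing down it reaches from about 0.425 to 0.8 m from the base axis. Payload 8.3 kg.
Tool frame: the origin (TCP) lies where the fingers leave the gripper's body, on its centre line; the fingertips stand 73 mm ahead of it and the grasp point (between the pads) lies 54 mm ahead of it; z points along the fingers, y is the line along which they close (so a half turn about z gives the same grasp; the last joint's range is limited). The gripper opens to 85 mm and grips with 20 to 120 N. Pads are 22 mm wide; open, the fingers measure 114 mm over their backs; the gripper's body (76 mm by 85 mm) begins 54 mm behind the grasp point. The pads swing forward as they close: fully open they stand 13 mm farther back than shut.
Start: joints at [1.235, 0.383, 0.016, 1.37, -0.006, 1.388, -0.046], TCP at [0.168, -0.602, 0.304] pointing down, gripper open.
Joint ranges: [-2.95, 2.95], [-0.25, 2.06], [-1.52, 1.56], [0.18, 2.33], [-1.44, 4.58], [0.02, 2.06], [-3.01, 3.01]. Speed limits (rad/s): [2.39, 2.39, 3.01, 3.01, 3.14, 3.14, 3.14].

## Interface

Orientations are given as a rotation vector (axis times angle).
In Python, from rig import readout, camera, workorder, finder gives the robot as it stands. The module is installed in compiled form; this text tells all that it offers.
- The arm moves only by the tool apply_moves, never from a script. Its argument "series" is a list of rows, each a list of 3 entries, a list of its own where there are three numbers: the shift along the tool's x, y, z scaled (see below), then the turn, a rotation vector about the tool's x, y, z scaled (see below), then the opening, from 0 (shut) to 1 (fully open). In form: [[[dx, dy, dz], [rx, ry, rz], jaw], ...]. A call has 1 to 10 rows; each row is the pose to reach, as a shift and turn from the pose commanded when the call began, along the tool's axes at that moment; what a row does not reach only later rows make up. The controller multiplies each number of a shift by 200 mm and each number of a turn by 60 degrees. A row lasts 1/10 s, in which the tool goes at most 50 mm and 8.59 degrees, less where a joint would pass 70% of its speed; a pose out of reach is approached as far as the arm can. A call with a number of a shift or a turn outside -1 to 1 is refused whole. A call with a gripper value outside its range is refused whole. The fingers move at their own pace and stop on an object; the grip force is fixed at half the most. Time passes only in rows, so rows that repeat a pose let the fingers close. It gives the time, the measured TCP pose, the force, the opening and the grip force at its end, in the units of the state.
- readout.get_state(): the state, without advancing time (a new reading comes with each control period).
- camera(name): name is "scene" or "top"; returns a dict with "color" (384x512x3 uint8, blue, green, red), "vertical_fov" (degrees; the focal length in pixels is half the picture's height over the tangent of half this angle, whatever the lens; pixels are square), "cx", "cy" (the principal point, pixels), "pose" (4x4, takes a point from camera to world coordinates). Camera axes: x right, y down, z forward; pixel columns grow to the right and rows downward; lengths in m; the calibration is good to about 2 mm. A picture is of the moment at which its call begins. There is no depth.
- workorder.finish_job(): hands the job in; it is judged then, once.
Trained networks look in the newest picture that a camera, given by its name, has taken for a name from the list of things; names that differ only in an ending like _2 or _b are one class to them, and where a whole thing is asked for, a point or a joint stands for the part that bears it (a point fixed in the world has none). Each returns a list of dicts, best first, with "confidence" (0 to 1); they miss things now and then, are a little off and sometimes report something else, mostly with a low value. They report only what shows in the picture. A call takes as long as a camera call. They do not tell look-alikes from the thing itself.
- finder.outline_of(name, camera): "region" (384x512 bool, what is visible of it) and "position" ([column, row] in pixels, amid what is visible of it).
- finder.landmark_of(name, camera): "position" ([column, row] in pixels: a listed point, or the origin of a listed thing).
The state is a dict: "t": time; "qpos": joint angles; "qvel": joint speeds; "joint_torque": joint torques, N m; "ee_pos": TCP position; "orientation": TCP orientation; "ft_force": force on the tool from outside, world axes, zero at the start; "ft_torque": the same for the moment, N m; "grip_width": opening from 0.0 (shut) to 1.0 (fully open); "grip_force": force on a finger pad.
Only numpy, scipy, OpenCV 4.12 (cv2) and the standard library are available. Lean on these libraries where they do the work, as an engineer would, in place of code of your own. Each camera call takes 0.05 s, during which the arm holds its last target. There are 200 camera calls.

## Working session

There is one attempt and no reset: what is moved stays moved. The work goes in short steps, Python scripts to look and compute and a tool call to move; the robot and the scene stay as the last step left them, time stands still between calls to the robot, and variables do not carry over. Pictures are saved under pics/ and viewed, at most 10 in all, crops included, and the job is handed in when it is done.

Besides the shell and the picture viewer there is one more tool, called after "Emit:" as name(argument=value, ...) on one line, values as JSON. apply_moves: Moves the arm, as the interface text tells. Its arguments: {"type":"object","properties":{"series":{"type":"array"}},"required":["series"]}

```bash
mkdir -p pics; cat > h.py <<'E'
import numpy as np, cv2
from rig import readout, camera, workorder, finder
from scipy.spatial.transform import Rotation as R
def ray(c,p):
    f=c["color"].shape[0]/2/np.tan(np.radians(c["vertical_fov"])/2)
    T=np.array(c["pose"]); d=T[:3,:3]@np.array([(p[0]-c["cx"])/f,(p[1]-c["cy"])/f,1])
    return T[:3,3],d
def atz(c,p,z):
    o,d=ray(c,p); return o+d*(z-o[2])/d[2]
def proj(c,P):
    f=c["color"].shape[0]/2/np.tan(np.radians(c["vertical_fov"])/2)
    T=np.array(c["pose"]); q=T[:3,:3].T@(np.array(P)-T[:3,3]); return np.array([c["cx"]+f*q[0]/q[2],c["cy"]+f*q[1]/q[2]])
def tri(c1,p1,c2,p2):
    A=np.zeros((3,3));b=np.zeros(3)
    for c,p in((c1,p1),(c2,p2)):
        o,d=ray(c,p);d=d/np.linalg.norm(d);M=np.eye(3)-np.outer(d,d);A+=M;b+=M@o
    return np.linalg.solve(A,b)
E
python3 - <<'E'
from h import *
np.set_printoptions(precision=4,suppress=True)
s=camera("scene");t=camera("top")
cv2.imwrite("pics/a.png",np.vstack([s["color"],t["color"]])[:, :] if 0 else cv2.resize(np.hstack([s["color"],t["color"]]),(800,300)))
cv2.imwrite("pics/s.png",cv2.resize(s["color"],(800,600)));cv2.imwrite("pics/t.png",cv2.resize(t["color"],(800,600)))
for n in["mould","mould_grip","clay_mould","balance","pan_floor","poise_top","pointer_tip","tub","jar","spray","tape","brush","spatula"]:
    for k,c in(("scene",s),("top",t)):
        print(n,k,[(np.round(r["position"],1).tolist(),round(r["confidence"],2)) for r in finder.landmark_of(n,k)[:4]])
for c in(s,t):print(c["pose"],c["vertical_fov"])
st=readout.get_state();print(st)
E
```

```text
mould scene [([160.5, 221.8], 0.9), ([188.3, 241.9], 0.88), ([115.5, 247.4], 0.67), ([158.2, 272.2], 0.56)]
mould top [([325.7, 232.0], 0.97), ([325.5, 272.4], 0.94), ([362.0, 224.2], 0.81), ([368.6, 275.8], 0.78)]
mould_grip scene [([112.6, 231.4], 0.7), ([154.9, 254.8], 0.67), ([183.0, 224.6], 0.61), ([152.6, 208.4], 0.58)]
mould_grip top [([326.6, 228.1], 0.66), ([330.6, 272.8], 0.63)]
clay_mould scene []
clay_mould top [([171.7, 210.6], 0.91)]
balance scene []
balance top [([258.1, 193.7], 0.8), ([188.6, 147.2], 0.25)]
pan_floor scene [([287.1, 178.9], 0.55)]
pan_floor top [([223.9, 192.4], 0.76)]
poise_top scene [([246.0, 208.0], 0.91), ([357.0, 202.2], 0.44)]
poise_top top [([287.2, 186.3], 0.54)]
pointer_tip scene [([205.3, 270.3], 0.66)]
pointer_tip top [([344.1, 189.3], 0.93)]
tub scene [([359.6, 200.8], 0.9)]
tub top [([187.4, 143.3], 0.68)]
jar scene [([341.1, 220.5], 0.7)]
jar top [([215.2, 143.7], 0.6)]
spray scene [([335.2, 250.9], 0.93)]
spray top [([249.8, 125.9], 0.74)]
tape scene [([289.5, 288.2], 0.72), ([240.7, 186.8], 0.5)]
tape top [([294.1, 134.1], 0.65)]
brush
[... 299 characters left out ...]
1.    ]] 43.74734631779472
[[ 0.0225 -0.9915  0.1285  0.3612]
 [-0.9996 -0.0203  0.0179  0.0086]
 [-0.0151 -0.1289 -0.9915  1.5093]
 [ 0.      0.      0.      1.    ]] 52.37947912978977
{'t': 1.4, 'qpos': array([ 1.2351,  0.3833,  0.0164,  1.3701, -0.0063,  1.3882, -0.0465]), 'qvel': array([ 0.0016, -0.0002, -0.0005, -0.0002,  0.0002,  0.0013, -0.0004]), 'joint_torque': array([ -0.0004, -62.733 ,   0.8427, -37.2074,   0.0165,   0.0028,
        -0.    ]), 'ee_pos': array([ 0.1684, -0.6019,  0.3039]), 'orientation': array([3.1124, 0.4272, 0.0001]), 'ft_force': array([-0.543 ,  0.342 ,  0.3806]), 'ft_torque': array([ 0.0356, -0.0003,  0.0188]), 'grip_force': 0.0, 'grip_width': 1.00205264684302}
```

View pics/s.png

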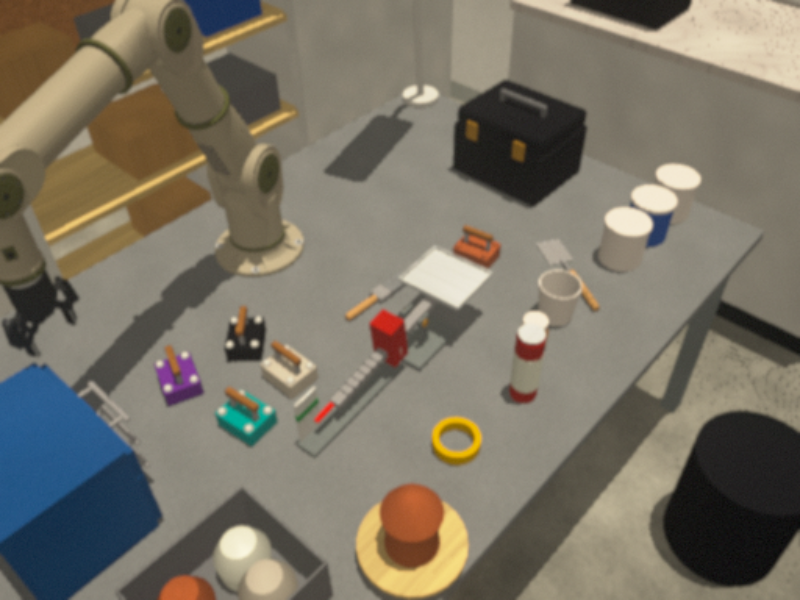

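View pics/t.png

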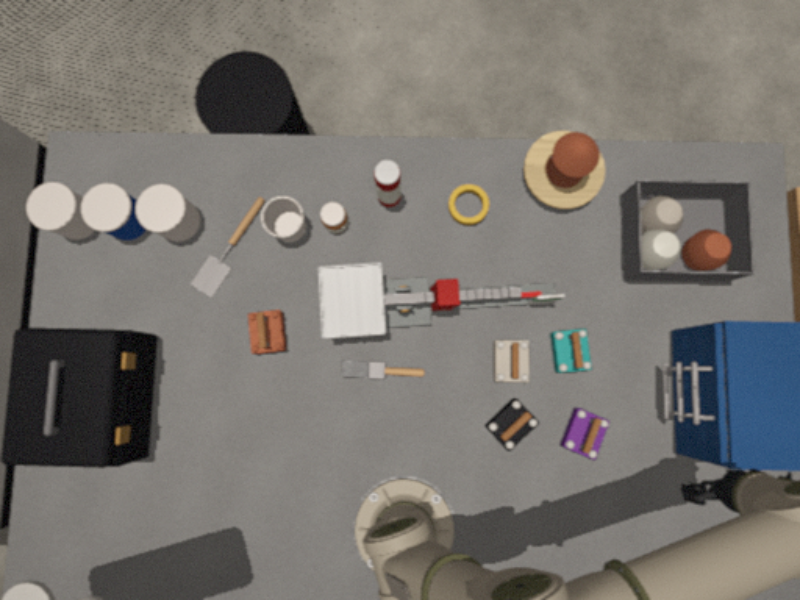

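Scene view: the white mould is at about (185,235) in 512-px coordinates. Look-alikes are black (158,215), purple (115,243), turquoise (158,265) and terracotta (305,158). Top view: white is at (328,231), with turquoise (366,225), black (328,272), purple (374,277) and terracotta (171,212). I choose the white one and will check it in a crop while measuring.

```bash
python3 - <<'E'
from h import *
np.set_printoptions(precision=4,suppress=True)
s=camera("scene");t=camera("top")
im=t["color"][200:262,295:360]
cv2.imwrite("pics/c.png",np.hstack([cv2.resize(im,(390,372),interpolation=cv2.INTER_CUBIC),cv2.resize(s["color"][200:262,150:215],(390,372),interpolation=cv2.INTER_CUBIC)]))
# wood handle in the white mould's neighbourhood
b,g,r=[t["color"][:,:,i].astype(int) for i in range(3)]
m=((r-b)>45).astype(np.uint8); w=np.zeros_like(m);w[215:247,315:345]=1
ys,xs=np.nonzero(m*w)
P=np.array([atz(t,(x,y),.09)[:2] for x,y in zip(xs,ys)])
(cx,a,an)=cv2.minAreaRect(P.astype(np.float32)*1000);print("handle",P.mean(0),cx,a,an)
o=[r for r in finder.outline_of("mould","top") if abs(r["position"][0]-328)<12 and abs(r["position"][1]-231)<12][0]["region"]
ys,xs=np.nonzero(o);print("outline",len(xs),cv2.minAreaRect(np.array([atz(t,(x,y),.045)[:2] for x,y in zip(xs,ys)],dtype=np.float32)*1000))
print("grip tri",tri(s,(183,224.6),t,(326.6,228.1)))
for n,ps,pt in(("pan",(287.1,178.9),(223.9,192.4)),("poise",(246,208),(287.2,186.3)),("tip",(205.3,270.3),(344.1,189.3))):print(n,tri(s,ps,t,pt))
print("bal",atz(t,(258.1,193.7),0))
# red poise top, pan outline in top
for n,z in(("pan",.115),("poise",.165)):
    r=finder.outline_of(n,"top");
    if r:
        ys,xs=np.nonzero(r[0]["region"]);print(n,r[0]["confidence"],cv2.minAreaRect(np.array([atz(t,(x,y),z)[:2] for x,y in zip(xs,ys)],dtype=np.float32)*1000))
for n,z in(("clay_mould",0),("spray",0),("jar",0),("tape",0)):
    r=finder.landmark_of(n,"top")
    if r:print(n,atz(t,r[0]["position"],z)[:2])
E
```

```text
handle [ 0.4026 -0.2455] (403.51702880859375, -245.54672241210938) (10.823447227478027, 79.16334533691406) 89.87078857421875
outline 623 ((400.95556640625, -238.8722381591797), (97.57576751708984, 85.64563751220703), 0.13412614166736603)
grip tri [ 0.4058 -0.2406  0.0877]
pan [0.5316 0.1402 0.1091]
poise [ 0.5498 -0.0889  0.1479]
tip [ 0.5623 -0.3069  0.0391]
bal [0.5406 0.0151 0.    ]
pan 0.85 ((531.7945556640625, 136.41900634765625), (166.29995727539062, 145.47694396972656), 4.994846820831299)
poise 0.67 ((540.7135009765625, -77.84489440917969), (72.8862075805664, 66.00761413574219), 6.013216018676758)
clay_mould [0.4762 0.35  ]
spray [0.8064 0.064 ]
jar [0.7353 0.2019]
tape [ 0.7842 -0.1338]
```

View pics/c.png

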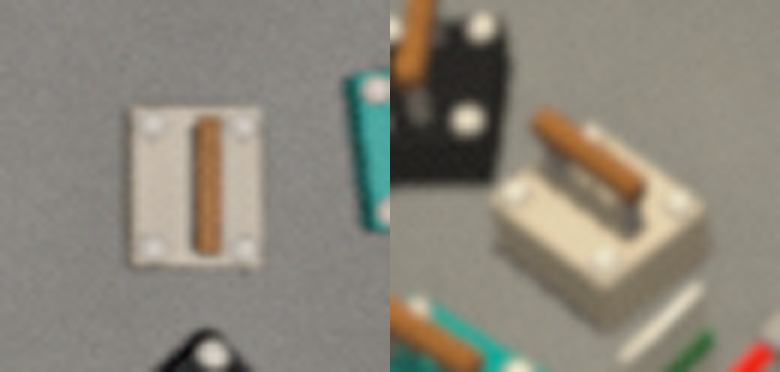

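The crop shows a white block with a wooden handle along world x, grip at about (0.404, -0.2455). It is the white mould.

```bash
cat > go.py <<'E'
import sys
from h import *
st=readout.get_state();Rm=R.from_rotvec(st["orientation"])
tgt=np.array([float(v) for v in sys.argv[1:4]]);yaw=float(sys.argv[4]) if len(sys.argv)>4 else 0
G=R.from_euler("z",yaw)*R.from_rotvec([np.pi,0,0])
print("shift",np.round(Rm.inv().apply(tgt-st["ee_pos"])/.2,3),"turn",np.round((Rm.inv()*G).as_rotvec()/(np.pi/3),3),"pos",st["ee_pos"].round(4),"F",st["ft_force"].round(1),"t",st["t"])
E
python3 go.py 0.404 -0.2455 0.24
```

```text
shift [ 1.614 -1.399  0.32 ] turn [-0.    -0.     0.261] pos [ 0.1684 -0.6019  0.3039] F [ 0.4 -0.2  0.7] t 1.85
```

Emit:
apply_moves(series=[[[0.2, -0.17, 0.04], [0, 0, 0.1], 1], [[0.4, -0.35, 0.05], [0, 0, 0.2], 1], [[0.6, -0.52, 0.1], [0, 0, 0.261], 1], [[0.8, -0.7, 0.15], [0, 0, 0.261], 1], [[0.8, -0.7, 0.15], [0, 0, 0.261], 1], [[0.8, -0.7, 0.15], [0, 0, 0.261], 1]])

```text
t: 2.45
ee_pos: [0.2868, -0.4215, 0.2739]
orientation: [-3.141, -0.008, -0.001]
ft_force: [-0.3, -1.3, 0.5]
grip_width: 1.002
grip_force: 0.0
```

```bash
python3 go.py 0.404 -0.2455 0.24
```

```text
shift [ 0.59  -0.877  0.17 ] turn [-0.001 -0.     0.005] pos [ 0.2868 -0.4215  0.2739] F [-0.3 -1.3  0.5] t 2.45
```

Emit:
apply_moves(series=[[[0.15, -0.22, 0.04], [0, 0, 0.005], 1], [[0.3, -0.44, 0.08], [0, 0, 0.005], 1], [[0.45, -0.66, 0.13], [0, 0, 0.005], 1], [[0.59, -0.877, 0.17], [0, 0, 0.005], 1], [[0.59, -0.877, 0.17], [0, 0, 0.005], 1], [[0.59, -0.877, 0.17], [0, 0, 0.005], 1]])

```text
t: 3.05
ee_pos: [0.404, -0.2476, 0.2399]
orientation: [-3.141, 0.004, -0.0]
ft_force: [0.1, -0.6, -0.5]
grip_width: 1.0
grip_force: 0.0
```

```bash
python3 go.py 0.404 -0.2455 0.136
```

```text
shift [-0.    -0.01   0.519] turn [-0.    -0.    -0.002] pos [ 0.404  -0.2476  0.2399] F [ 0.1 -0.6 -0.5] t 3.05
```

Emit:
apply_moves(series=[[[0, -0.01, 0.2], [0, 0, 0], 1], [[0, -0.01, 0.35], [0, 0, 0], 1], [[0, -0.01, 0.46], [0, 0, 0], 1], [[0, -0.01, 0.519], [0, 0, 0], 1], [[0, -0.01, 0.519], [0, 0, 0], 1], [[0, -0.01, 0.519], [0, 0, 0], 1]])

```text
t: 3.65
ee_pos: [0.403, -0.2479, 0.137]
orientation: [3.141, -0.011, 0.001]
ft_force: [1.1, 0.4, 0.3]
grip_width: 1.002
grip_force: 0.0
```

```bash
python3 - <<'E'
from h import *
s=camera("scene");t=camera("top")
cv2.imwrite("pics/d.png",np.hstack([cv2.resize(s["color"][180:270,140:230],(390,390),interpolation=cv2.INTER_CUBIC),cv2.resize(t["color"][190:280,285:375],(390,390),interpolation=cv2.INTER_CUBIC)]))
print(readout.get_state()["ee_pos"],readout.get_state()["ft_force"])
E
```

```text
[ 0.40351905 -0.24750587  0.13748375] [ 0.26146966 -0.60263752 -0.45319669]
```

View pics/d.png

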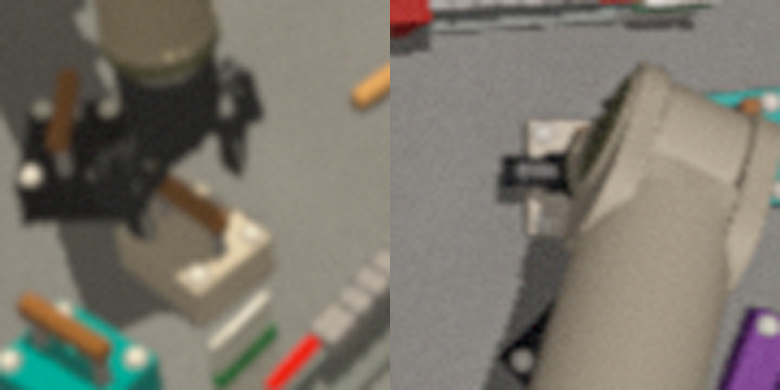

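The fingers straddle the handle; left panel: handle between the two fingers at about (200,205). Close.

Emit:
apply_moves(series=[[[0, 0, 0], [0, 0, 0], 0.3], [[0, 0, 0], [0, 0, 0], 0], [[0, 0, 0], [0, 0, 0], 0], [[0, 0, 0], [0, 0, 0], 0], [[0, 0, 0], [0, 0, 0], 0], [[0, 0, 0], [0, 0, 0], 0], [[0, 0, 0], [0, 0, 0], 0], [[0, 0, 0], [0, 0, 0], 0]])

```text
t: 4.55
ee_pos: [0.4029, -0.247, 0.1362]
orientation: [3.141, -0.01, 0.0]
ft_force: [-0.1, -2.7, -0.2]
grip_width: 0.174
grip_force: 61.6
```

Emit:
apply_moves(series=[[[0, 0, -0.05], [0, 0, 0], 0], [[0, 0, -0.2], [0, 0, 0], 0], [[0, 0, -0.4], [0, 0, 0], 0], [[0, 0, -0.6], [0, 0, 0], 0], [[0, 0, -0.8], [0, 0, 0], 0], [[0, 0, -1], [0, 0, 0], 0], [[0, 0, -1], [0, 0, 0], 0], [[0, 0, -1], [0, 0, 0], 0]])

```text
t: 5.35
ee_pos: [0.4027, -0.246, 0.3361]
orientation: [-3.141, 0.008, 0.0]
ft_force: [0.1, 0.5, -7.1]
grip_width: 0.174
grip_force: 60.8
```

```bash
python3 go.py 0.53 0.138 0.336; python3 - <<'E'
from h import *
s=camera("scene");t=camera("top")
for n in["pan_floor","poise_top","pointer_tip","balance"]:
    a=finder.landmark_of(n,"scene");b=finder.landmark_of(n,"top")
    print(n,[(np.round(r["position"],1),round(r["confidence"],2)) for r in a[:2]],[(np.round(r["position"],1),round(r["confidence"],2)) for r in b[:2]], tri(s,a[0]["position"],t,b[0]["position"]).round(4) if a and b else "")
# pan bright plate from top
g=t["color"].min(2); m=np.zeros_like(g);m[160:225,195:255]=(g[160:225,195:255]>185)
ys,xs=np.nonzero(m);print(len(xs),cv2.minAreaRect(np.array([atz(t,(x,y),.115)[:2] for x,y in zip(xs,ys)],dtype=np.float32)*1000))
E
```

```text
shift [ 6.270e-01 -1.923e+00  1.000e-03] turn [-0.     0.    -0.005] pos [ 0.4027 -0.246   0.3361] F [ 0.1  0.5 -7.1] t 5.35
pan_floor [(array([282.5, 178.2]), 0.69)] [(array([223.3, 192.7]), 0.87)] [0.5241 0.1358 0.1129]
poise_top [(array([243.8, 202.5]), 0.68), (array([240.9, 188.7]), 0.33)] [(array([286. , 189.9]), 0.66)] [ 0.5355 -0.0839  0.1602]
pointer_tip [(array([204., 270.]), 0.87), (array([265. , 218.3]), 0.37)] [(array([346.6, 187.7]), 0.6), (array([253.3, 125. ]), 0.44)] [ 0.5665 -0.3141  0.0515]
balance [(array([263.7, 217.8]), 0.84)] [(array([260.1, 196.5]), 0.94), (array([224.7, 193.1]), 0.54)] [0.5315 0.0097 0.0079]
1715 ((531.8426513671875, 135.47091674804688), (163.1436004638672, 142.33670043945312), 5.190183162689209)
```

Emit:
apply_moves(series=[[[0.04, -0.12, 0], [0, 0, 0], 0], [[0.1, -0.3, 0], [0, 0, 0], 0], [[0.16, -0.5, 0], [0, 0, 0], 0], [[0.22, -0.7, 0], [0, 0, 0], 0], [[0.28, -0.87, 0], [0, 0, 0], 0], [[0.32, -0.98, 0], [0, 0, 0], 0], [[0.32, -1, 0], [0, 0, 0], 0], [[0.32, -1, 0], [0, 0, 0], 0]])

```text
t: 6.65
ee_pos: [0.468, -0.0462, 0.3361]
orientation: [-3.142, 0.006, 0.0]
ft_force: [0.8, -0.9, -6.7]
grip_width: 0.176
grip_force: 60.8
```

```bash
python3 go.py 0.531 0.136 0.336 0.09
```

```text
shift [ 0.312 -0.912  0.   ] turn [-0.     0.    -0.089] pos [ 0.468  -0.0462  0.3361] F [ 0.8 -0.9 -6.7] t 6.65
```

Emit:
apply_moves(series=[[[0.04, -0.12, 0], [0, 0, -0.02], 0], [[0.1, -0.3, 0], [0, 0, -0.04], 0], [[0.16, -0.5, 0], [0, 0, -0.06], 0], [[0.22, -0.68, 0], [0, 0, -0.089], 0], [[0.28, -0.84, 0], [0, 0, -0.089], 0], [[0.312, -0.912, 0], [0, 0, -0.089], 0], [[0.312, -0.912, 0], [0, 0, -0.089], 0], [[0.312, -0.912, 0], [0, 0, -0.089], 0]])

```text
t: 7.45
ee_pos: [0.5317, 0.1333, 0.3356]
orientation: [3.138, 0.135, -0.001]
ft_force: [-0.3, -0.2, -6.3]
grip_width: 0.178
grip_force: 60.8
```

```bash
python3 go.py 0.531 0.136 0.285 0.09; python3 - <<'E'
from h import *
s=camera("scene");t=camera("top")
cv2.imwrite("pics/e.png",np.hstack([cv2.resize(s["color"][110:270,200:360],(390,390)),cv2.resize(t["color"][120:260,180:320],(390,390))]))
E
```

```text
shift [-0.002 -0.014  0.253] turn [ 0.001  0.001 -0.004] pos [0.5317 0.1333 0.3356] F [-0.3 -0.2 -6.3] t 7.45
```

View pics/e.png

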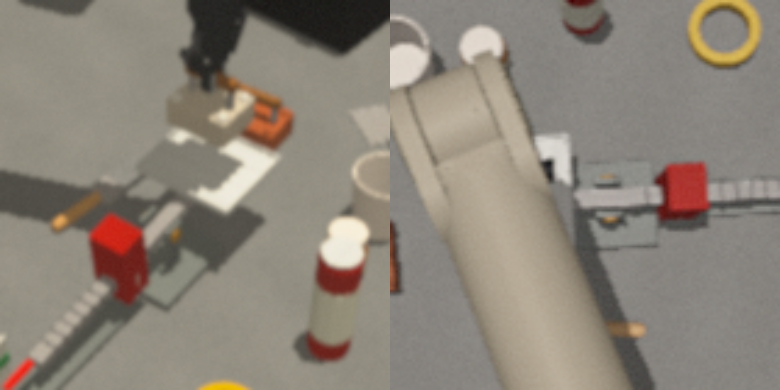

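The mould hangs over the pan, well inside its rim. Lower it.

Emit:
apply_moves(series=[[[0, -0.01, 0.08], [0, 0, 0], 0], [[0, -0.014, 0.18], [0, 0, 0], 0], [[0, -0.014, 0.26], [0, 0, 0], 0], [[0, -0.014, 0.31], [0, 0, 0], 0], [[0, -0.014, 0.34], [0, 0, 0], 0], [[0, -0.014, 0.36], [0, 0, 0], 0], [[0, -0.014, 0.38], [0, 0, 0], 0], [[0, -0.014, 0.4], [0, 0, 0], 0], [[0, -0.014, 0.42], [0, 0, 0], 0], [[0, -0.014, 0.43], [0, 0, 0], 0]])

```text
t: 8.55
ee_pos: [0.5313, 0.138, 0.2501]
orientation: [-3.138, -0.137, -0.001]
ft_force: [0.8, 0.2, -5.3]
grip_width: 0.178
grip_force: 61.0
```

Emit:
apply_moves(series=[[[0, 0, 0.01], [0, 0, 0], 0], [[0, 0, 0.02], [0, 0, 0], 0], [[0, 0, 0.03], [0, 0, 0], 0], [[0, 0, 0.04], [0, 0, 0], 0], [[0, 0, 0.04], [0, 0, 0], 0], [[0, 0, 0.04], [0, 0, 0], 0]])

```text
t: 9.15
ee_pos: [0.5312, 0.1379, 0.2421]
orientation: [-3.139, -0.137, 0.0]
ft_force: [-0.1, 0.2, -4.1]
grip_width: 0.174
grip_force: 61.0
```

Emit:
apply_moves(series=[[[0, 0, 0.005], [0, 0, 0], 0], [[0, 0, 0.01], [0, 0, 0], 0], [[0, 0, 0.015], [0, 0, 0], 0], [[0, 0, 0.02], [0, 0, 0], 0], [[0, 0, 0.025], [0, 0, 0], 0], [[0, 0, 0.03], [0, 0, 0], 0], [[0, 0, 0.03], [0, 0, 0], 0], [[0, 0, 0.03], [0, 0, 0], 0]])

```text
t: 9.95
ee_pos: [0.5312, 0.1378, 0.2361]
orientation: [3.139, 0.137, -0.0]
ft_force: [-0.4, -1.0, -4.2]
grip_width: 0.171
grip_force: 61.1
```

Emit:
apply_moves(series=[[[0, 0, 0.005], [0, 0, 0], 0], [[0, 0, 0.01], [0, 0, 0], 0], [[0, 0, 0.01], [0, 0, 0], 0], [[0, 0, 0.01], [0, 0, 0], 0]])

```text
t: 10.35
ee_pos: [0.5313, 0.1378, 0.2343]
orientation: [-3.139, -0.137, -0.0]
ft_force: [0.3, -2.1, -2.6]
grip_width: 0.178
grip_force: 61.3
```

Emit:
apply_moves(series=[[[0, 0, 0.003], [0, 0, 0], 0], [[0, 0, 0.005], [0, 0, 0], 0], [[0, 0, 0.005], [0, 0, 0], 0], [[0, 0, 0.005], [0, 0, 0], 0]])

```text
t: 10.75
ee_pos: [0.5314, 0.1376, 0.2341]
orientation: [3.138, 0.137, 0.001]
ft_force: [-3.2, -4.0, 6.0]
grip_width: 0.174
grip_force: 62.4
```

On the stop; release and rise.

Emit:
apply_moves(series=[[[0, 0, 0], [0, 0, 0], 0.4], [[0, 0, 0], [0, 0, 0], 0.7], [[0, 0, 0], [0, 0, 0], 0.7], [[0, 0, 0], [0, 0, 0], 0.7], [[0, 0, 0], [0, 0, 0], 0.7], [[0, 0, -0.03], [0, 0, 0], 0.7], [[0, 0, -0.15], [0, 0, 0], 0.7], [[0, 0, -0.35], [0, 0, 0], 0.7], [[0, 0, -0.55], [0, 0, 0], 0.7], [[0, 0, -0.7], [0, 0, 0], 0.7]])

```text
t: 11.75
ee_pos: [0.5313, 0.1382, 0.3764]
orientation: [-3.138, -0.138, -0.004]
ft_force: [0.2, 0.2, -0.8]
grip_width: 0.703
grip_force: 0.0
```

```bash
python3 - <<'E'
from h import *
st=readout.get_state();print(st["ee_pos"],st["grip_width"],st["ft_force"])
s=camera("scene");t=camera("top")
cv2.imwrite("pics/f.png",np.hstack([cv2.resize(s["color"][130:290,190:350],(390,390),interpolation=cv2.INTER_CUBIC),cv2.resize(t["color"][120:260,220:360],(390,390),interpolation=cv2.INTER_CUBIC)]))
# red top face candidates
for k,c in(("scene",s),("top",t)):
  for n in("poise_top","pointer_tip","pan_floor"):
    print(n,k,[(np.round(r["position"],1),round(r["confidence"],2)) for r in finder.landmark_of(n,k)[:2]])
b,g,r=[t["color"][:,:,i].astype(int) for i in range(3)]
m=((r-g)>60)&((r-b)>60);m[:175]=0;m[205:]=0;m[:,:255]=0;m[:,320:]=0
ys,xs=np.nonzero(m);print(xs.min(),xs.max(),ys.min(),ys.max());print(cv2.minAreaRect(np.array([atz(t,(x,y),.165)[:2] for x,y in zip(xs,ys)],dtype=np.float32)*1000))
E
```

```text
[0.53125542 0.1381946  0.37638416] 0.7034385543200241 [ 0.15452031  0.24575647 -0.79847147]
poise_top scene [(array([249. , 201.2]), 0.75)]
pointer_tip scene [(array([201.6, 254.4]), 0.59)]
pan_floor scene [(array([288.8, 179.8]), 0.87)]
poise_top top [(array([280.3, 187.1]), 0.78)]
pointer_tip top [(array([351.7, 186. ]), 0.69)]
pan_floor top [(array([224.6, 194.1]), 0.76)]
275 290 178 196
((546.0604858398438, -70.07420349121094), (65.56752014160156, 49.1653938293457), 5.217572212219238)
```

View pics/f.png

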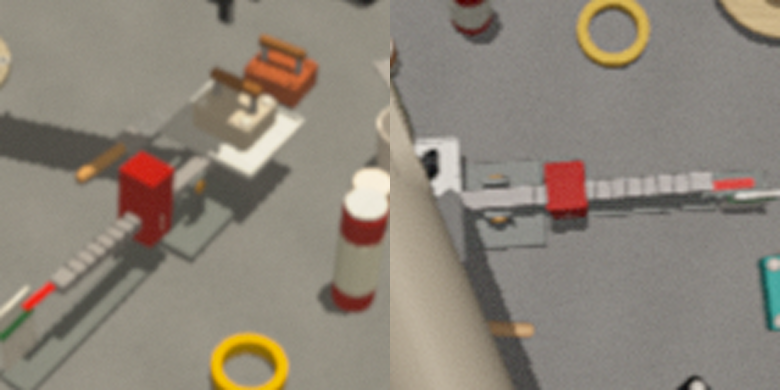

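Mould stands flat on the pan and the pan end is down (pointer above band); the red poise top is near top-view pixel (282,187). Next I push the poise outward with shut fingers from its inner side.

```bash
python3 go.py 0.5453 -0.0139 0.203 0.09; python3 - <<'E'
from h import *
s=camera("scene");t=camera("top")
a=finder.landmark_of("poise_top","scene");b=finder.landmark_of("poise_top","top");P=tri(s,a[0]["position"],t,b[0]["position"]);print(P,(P[:2]-[.5426,.016])@[.09,-.996])
E
```

```text
shift [0.008 0.761 0.844] turn [ 0.     0.002 -0.002] pos [0.5309 0.1376 0.3718] F [ 0.  -0.7  0.6] t 12.15
[ 0.54467728 -0.06757765  0.1696908 ] 0.08343029823566371
```

Emit:
apply_moves(series=[[[0, 0.1, 0], [0, 0, 0], 0.3], [[0, 0.3, 0], [0, 0, 0], 0], [[0, 0.5, 0.1], [0, 0, 0], 0], [[0.008, 0.7, 0.2], [0, 0, 0], 0], [[0.008, 0.76, 0.35], [0, 0, 0], 0], [[0.008, 0.76, 0.55], [0, 0, 0], 0], [[0.008, 0.76, 0.7], [0, 0, 0], 0], [[0.008, 0.76, 0.8], [0, 0, 0], 0], [[0.008, 0.76, 0.844], [0, 0, 0], 0], [[0.008, 0.76, 0.844], [0, 0, 0], 0]])

```text
t: 13.35
ee_pos: [0.5456, -0.0134, 0.2033]
orientation: [-3.138, -0.137, 0.003]
ft_force: [-0.1, -0.5, 0.2]
grip_width: -0.001
grip_force: 0.0
```

```bash
python3 go.py 0.5558 -0.1295 0.203 0.09; python3 - <<'E'
from h import *
s=camera("scene");t=camera("top")
cv2.imwrite("pics/g.png",np.hstack([cv2.resize(s["color"][150:280,190:320],(390,390),interpolation=cv2.INTER_CUBIC),cv2.resize(t["color"][130:250,230:350],(390,390),interpolation=cv2.INTER_CUBIC)]))
E
```

```text
shift [0.    0.583 0.001] turn [-0.001  0.002 -0.002] pos [ 0.5456 -0.0134  0.2033] F [-0.1 -0.5  0.2] t 13.35
```

View pics/g.png

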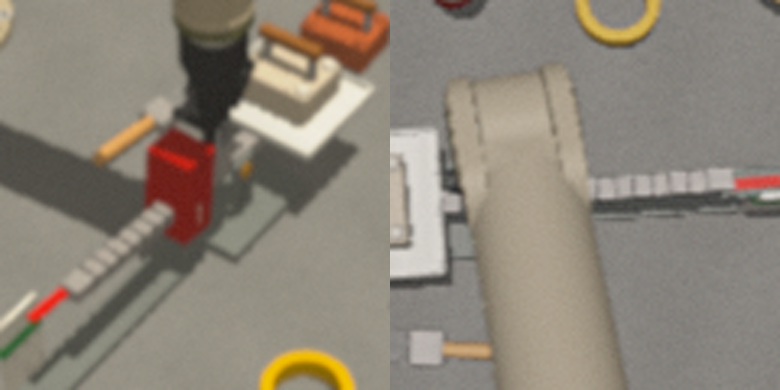

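The fingers stand just inside the poise, above the beam, clear of it (force about 0). Push outward gently.

Emit:
apply_moves(series=[[[0, 0.05, 0], [0, 0, 0], 0], [[0, 0.1, 0], [0, 0, 0], 0], [[0, 0.15, 0], [0, 0, 0], 0], [[0, 0.2, 0], [0, 0, 0], 0], [[0, 0.25, 0], [0, 0, 0], 0], [[0, 0.3, 0], [0, 0, 0], 0], [[0, 0.35, 0], [0, 0, 0], 0], [[0, 0.4, 0], [0, 0, 0], 0], [[0, 0.45, 0], [0, 0, 0], 0], [[0, 0.49, 0], [0, 0, 0], 0]])

```text
t: 14.45
ee_pos: [0.5544, -0.1122, 0.2039]
orientation: [-3.139, -0.136, 0.001]
ft_force: [-0.7, 0.9, -1.0]
grip_width: 0.003
grip_force: 1.0
```

Emit:
apply_moves(series=[[[0, 0.02, 0], [0, 0, 0], 0], [[0, 0.04, 0], [0, 0, 0], 0], [[0, 0.06, 0], [0, 0, 0], 0], [[0, 0.06, 0], [0, 0, 0], 0], [[0, -0.1, 0], [0, 0, 0], 0], [[0, -0.1, 0], [0, 0, 0], 0], [[0, -0.1, 0], [0, 0, 0], 0], [[0, -0.1, 0], [0, 0, 0], 0], [[0, -0.1, 0], [0, 0, 0], 0], [[0, -0.1, 0], [0, 0, 0], 0]])

```text
t: 15.45
ee_pos: [0.5529, -0.0918, 0.2043]
orientation: [3.139, 0.136, 0.0]
ft_force: [0.1, 0.4, -0.2]
grip_width: 0.001
grip_force: 0.0
```

```bash
cat > meas.py <<'E'
from h import *
import sys
s=camera("scene");t=camera("top")
st=readout.get_state();u=np.array([.09,-.996])
print("tcp along",(st["ee_pos"][:2]-[.5426,.016])@u,st["ee_pos"],st["ft_force"].round(1))
for n in("poise_top","pointer_tip"):
    a=finder.landmark_of(n,"scene");b=finder.landmark_of(n,"top")
    if a and b:
        P=tri(s,a[0]["position"],t,b[0]["position"]);print(n,a[0]["position"],a[0]["confidence"],b[0]["position"],b[0]["confidence"],P,(P[:2]-[.5426,.016])@u)
# scene pixel of the tip for tilts
piv=np.array([.5426,.016,.085])
for q in(-.1,-.05,-.025,0,.025,.05,.1):
    tip=piv+.332*np.array([*(u*np.cos(q)),-np.sin(q)]);print(q,proj(s,tip).round(1),proj(t,tip).round(1))
if len(sys.argv)>1: cv2.imwrite("pics/%s.png"%sys.argv[1],np.hstack([cv2.resize(s["color"][150:280,180:310],(390,390),interpolation=cv2.INTER_CUBIC),cv2.resize(s["color"][235:285,180:230],(390,390),interpolation=cv2.INTER_CUBIC)]))
E
python3 meas.py i
```

```text
tcp along 0.10806082387648289 [ 0.55291839 -0.09156242  0.20429682] [0.2 0.1 0.7]
pointer_tip [200.6, 260.8] 0.58 [348.5, 186.7] 0.85 [ 0.56195383 -0.31407677  0.09460611] 0.33049830473769004
-0.1 [202.4 257.6] [349.6 182.9]
-0.05 [202.6 261.2] [348.9 183.6]
-0.025 [202.8 262.9] [348.5 183.9]
0 [203.  264.6] [348.  184.2]
0.025 [203.3 266.3] [347.5 184.5]
0.05 [203.6 267.8] [346.9 184.8]
0.1 [204.4 270.8] [345.6 185.5]
```

View pics/i.png

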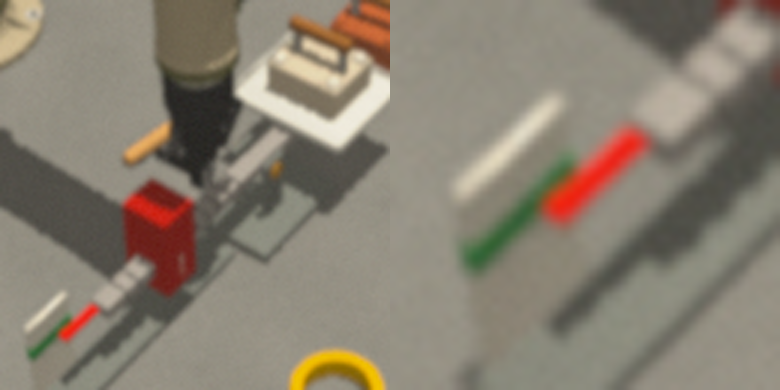

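```bash
python3 - <<'E'
from h import *
def red(im,box):
    b,g,r=[im[:,:,i].astype(float) for i in range(3)]
    w=np.clip(r-np.maximum(g,b)-50,0,None);x0,y0,x1,y1=box
    ys,xs=np.mgrid[y0:y1,x0:x1];W=w[y0:y1,x0:x1];m=W>60
    return (xs*W).sum()/W.sum(),(ys*W).sum()/W.sum(), xs[m].min(),xs[m].max(),ys[m].max(),ys[m].min()
k=800/512
a=red(cv2.imread("pics/s.png"),(300,395,340,440));print("start",(np.array(a)+.5)/k-.5)
k=390/160
a=red(cv2.imread("pics/f.png"),(10,270,65,325));print("low",(np.array(a[:2])+.5)/k-.5+[190,130],(np.array(a[2:])+.5)/k)
c=camera("scene");im=c["color"];a=red(im,(193,248,222,275));print("now",a)
piv=np.array([.5426,.016,.085]);u=np.array([.09,-.996])
for q in(-.1,0,.1):print(q,proj(c,piv+.31*np.array([*(u*np.cos(q)),-np.sin(q)])))
b,g,r=[im[:,:,i].astype(int) for i in range(3)];m=((g-r)>15)&((g-b)>10);m[:245]=0;m[285:]=0;m[:,:180]=0;m[:,212:]=0
ys,xs=np.nonzero(m);print("green",xs.mean(),ys.mean(),xs.min(),xs.max())
v=np.array([.996,.09]);print("green pred",proj(c,[*(piv[:2]+u*.335-v*.019),.085]), [proj(c,[*(piv[:2]+u*l-v*.019),.085]).round(1) for l in(.305,.365)])
E
```

```text
start [207.13447219 263.3341063  201.42       212.94       269.26
 257.74      ]
low [205.38629461 251.13852956] [  9.64102564  21.94871795 126.56410256 116.30769231]
now (np.float64(205.81348417673138), np.float64(257.0562605106253), np.int64(200), np.int64(212), np.int64(262), np.int64(252))
-0.1 [207.18400698 253.51253832]
0 [207.71076071 260.08744452]
0.1 [208.86608698 265.85345028]
green 194.62222222222223 263.4222222222222 189 202
green pred [197.82964914 262.36251659] [array([204.2, 256.2]), array([191.3, 268.6])]
```

Tilt is about -0.009 rad, inside the band. Withdraw the arm upward, let it settle, and re-measure.

Emit:
apply_moves(series=[[[0, -0.02, -0.1], [0, 0, 0], 0], [[0, -0.02, -0.3], [0, 0, 0], 0], [[0, -0.02, -0.5], [0, 0, 0], 0], [[0, -0.02, -0.7], [0, 0, 0], 0], [[0, -0.02, -0.7], [0, 0, 0], 0], [[0, -0.02, -0.7], [0, 0, 0], 0], [[0, -0.02, -0.7], [0, 0, 0], 0], [[0, -0.02, -0.7], [0, 0, 0], 0], [[0, -0.02, -0.7], [0, 0, 0], 0], [[0, -0.02, -0.7], [0, 0, 0], 0]])

```text
t: 16.8
ee_pos: [0.5524, -0.0871, 0.3436]
orientation: [-3.138, -0.137, 0.002]
ft_force: [0.7, 0.1, -0.2]
grip_width: -0.0
grip_force: 0.0
```

```bash
python3 - <<'E'
from h import *
A=[]
for i in range(8):
    c=camera("scene");im=c["color"].astype(float)
    W=np.clip(im[:,:,2]-np.maximum(im[:,:,0],im[:,:,1])-50,0,None)[248:275,193:222]
    ys,xs=np.mgrid[248:275,193:222];A.append((ys*W).sum()/W.sum())
A=np.array(A);print(A.round(2),"tilt",-.1+(A.mean()-251.14)/6.49*.1)
cv2.imwrite("pics/j.png",np.hstack([cv2.resize(c["color"][140:280,180:320],(390,390),interpolation=cv2.INTER_CUBIC),cv2.resize(c["color"][235:285,180:230],(390,390),interpolation=cv2.INTER_CUBIC)]))
E
```

```text
[257.07 257.07 257.07 257.08 257.07 257.08 257.08 257.08] tilt -0.008544464505799279
```

View pics/j.png

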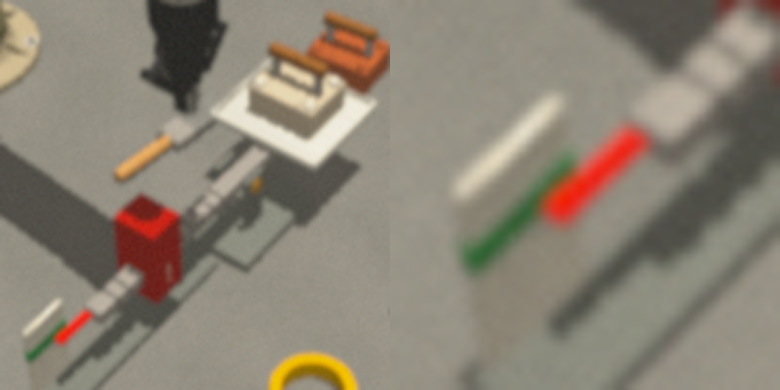

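Interpolating between the two stops gives -0.0085 rad, but by eye the tip looks slightly high against the band. I'll nudge the poise about 1.5 mm outward for margin.

Emit:
apply_moves(series=[[[0, 0, 0.2], [0, 0, 0], 0], [[0, 0, 0.4], [0, 0, 0], 0], [[0, 0, 0.6], [0, 0, 0], 0], [[0, 0, 0.7], [0, 0, 0], 0], [[0, 0.06, 0.7], [0, 0, 0], 0], [[0, 0.11, 0.7], [0, 0, 0], 0], [[0, 0.15, 0.7], [0, 0, 0], 0], [[0, 0.175, 0.7], [0, 0, 0], 0], [[0, 0.187, 0.7], [0, 0, 0], 0], [[0, 0.187, 0.7], [0, 0, 0], 0]])

```text
t: 18.2
ee_pos: [0.5561, -0.1247, 0.2049]
orientation: [3.138, 0.137, 0.002]
ft_force: [0.2, 0.6, -0.1]
grip_width: -0.005
grip_force: 0.0
```

Emit:
apply_moves(series=[[[0, -0.06, 0], [0, 0, 0], 0], [[0, -0.15, 0], [0, 0, 0], 0], [[0, -0.15, -0.2], [0, 0, 0], 0], [[0, -0.15, -0.4], [0, 0, 0], 0], [[0, -0.15, -0.6], [0, 0, 0], 0], [[0, -0.15, -0.7], [0, 0, 0], 0], [[0, -0.15, -0.7], [0, 0, 0], 0], [[0, -0.15, -0.7], [0, 0, 0], 0], [[0, -0.15, -0.7], [0, 0, 0], 0], [[0, -0.15, -0.7], [0, 0, 0], 0]])

```text
t: 19.2
ee_pos: [0.5528, -0.0942, 0.343]
orientation: [-3.138, -0.138, 0.004]
ft_force: [-0.1, 0.2, -1.3]
grip_width: 0.004
grip_force: 0.0
```

```bash
python3 - <<'E'
from h import *
A=[]
for i in range(8):
    c=camera("scene");im=c["color"].astype(float)
    W=np.clip(im[:,:,2]-np.maximum(im[:,:,0],im[:,:,1])-50,0,None)[248:275,193:222]
    ys,xs=np.mgrid[248:275,193:222];A.append((ys*W).sum()/W.sum())
A=np.array(A);print(A.round(2),"tilt",-.1+(A.mean()-251.14)/6.49*.1, readout.get_state()["t"],readout.get_state()["ft_force"])
E
```

```text
[257.06 257.06 257.06 257.06 257.07 257.08 257.08 257.07] tilt -0.008658159427133272 19.6 [-0.18102255  0.22191429  0.56079251]
```

Emit:
apply_moves(series=[[[0, 0, 0.2], [0, 0, 0], 0], [[0, 0, 0.4], [0, 0, 0], 0], [[0, 0, 0.6], [0, 0, 0], 0], [[0, 0, 0.7], [0, 0, 0], 0], [[0, 0.06, 0.7], [0, 0, 0], 0], [[0, 0.11, 0.7], [0, 0, 0], 0], [[0, 0.145, 0.7], [0, 0, 0], 0], [[0, 0.154, 0.7], [0, 0, 0], 0], [[0, 0.16, 0.7], [0, 0, 0], 0], [[0, 0.16, 0.7], [0, 0, 0], 0]])

```text
t: 20.6
ee_pos: [0.5563, -0.1264, 0.205]
orientation: [3.138, 0.137, 0.002]
ft_force: [0.0, 0.4, -0.5]
grip_width: 0.002
grip_force: 0.0
```

Emit:
apply_moves(series=[[[0, -0.06, 0], [0, 0, 0], 0], [[0, -0.15, 0], [0, 0, 0], 0], [[0, -0.15, -0.2], [0, 0, 0], 0], [[0, -0.15, -0.4], [0, 0, 0], 0], [[0, -0.15, -0.6], [0, 0, 0], 0], [[0, -0.15, -0.7], [0, 0, 0], 0], [[0, -0.15, -0.7], [0, 0, 0], 0], [[0, -0.15, -0.7], [0, 0, 0], 0], [[0, -0.15, -0.7], [0, 0, 0], 0], [[0, -0.15, -0.7], [0, 0, 0], 0]])

```text
t: 21.6
ee_pos: [0.5529, -0.0961, 0.3429]
orientation: [-3.138, -0.138, 0.004]
ft_force: [0.9, -0.4, -0.2]
grip_width: -0.002
grip_force: 0.0
```

```bash
python3 - <<'E'
from h import *
A=[]
for i in range(8):
    c=camera("scene");im=c["color"].astype(float)
    W=np.clip(im[:,:,2]-np.maximum(im[:,:,0],im[:,:,1])-50,0,None)[248:275,193:222]
    ys,xs=np.mgrid[248:275,193:222];A.append((ys*W).sum()/W.sum())
A=np.array(A);print(A.round(2),"tilt",-.1+(A.mean()-251.14)/6.49*.1, readout.get_state()["t"],readout.get_state()["ft_force"])
E
```

```text
[257.89 257.88 257.89 257.89 257.89 257.89 257.88 257.9 ] tilt 0.0039614020320209165 22.0 [ 0.40002688 -0.32603963 -1.3987013 ]
```

Tilt is now about +0.004 rad, steady, with the arm clear. Hand in.

```bash
python3 -c "
from rig import workorder;print(workorder.finish_job())"
```

```text
the job is handed in; nothing more can be done
None
```

The job is handed in, with no verdict returned: the white mould stands flat on the pan, let go, and the beam rests steady at about +0.004 rad by my camera measurement (limit 0.025), with the robot clear.

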